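# Slide the steel pan onto the middle hob zone

## Robot

A 6-joint arm with a two-finger parallel gripper is mounted at the origin on the work surface. World frame = base frame: x ahead of the robot, y to its left, z up, the work surface at z = 0. Lengths are in mm, angles in rad, forces in N, time in s.
With the tool pointing down it reaches from about 350 to 975 mm from the base axis. Payload 7.1 kg.
Tool frame: the origin (TCP) lies midway between the tips of the shut fingers; the grasp point (between the pads) lies 19 mm behind it (ctrl.hold_point_z is the distance from the TCP to the grasp point, in mm); x points along the fingers, y is the direction in which the jaws open and shut, and the axes are right-handed (so a half turn about x gives the same grasp; the last joint's range is limited). The gripper opens to 88 mm and grips with 3 to 60 N. Pads are 20 mm wide; open, the fingers measure 115 mm over their backs; the gripper's body (75 mm by 178 mm) begins 61 mm behind the grasp point.
Start: joints at [1.184, 0.423, 1.63, -0, 1.089, -0.019], TCP at [224.695, 583.195, 196.275] pointing down, gripper open.
Joint ranges: [-3, 3], [-0.9, 2.11], [0.09, 2.58], [-1.31, 4.45], [0.11, 2.69], [-2.54, 2.54]. Speed limits (rad/s): [2.39, 2.39, 3.01, 3.14, 3.14, 3.14].

## Interface

Orientations are given as a rotation vector (axis times angle).
In Python, from workcell import ctrl, get_image, calibration gives the robot as it stands.
- The arm moves only by the tool move_arm, never from a script. Its argument "rows" is a list of rows, each a list of 5 numbers: the shift along the world's x, y, z in mm, then the turn about the world's z in rad, then the closure, from -1 (fully open) to 1 (shut). In form: [[tx, ty, tz, roll, jaw], ...]. A call has 1 to 12 rows; each row is the pose to reach, as a shift and turn from the pose measured when the call began; what a row does not reach only later rows make up. A row lasts 1/8 s, in which the tool goes at most 62.5 mm and 10.7 degrees, less where a joint would pass 70% of its speed; a pose out of reach is approached as far as the arm can. A call with a gripper value outside its range is refused whole. The fingers move at their own pace and stop on an object; the grip force is fixed at half the most. Time passes only in rows, so rows that repeat a pose let the fingers close. It gives the time, the measured TCP pose, the force and the opening at its end, in the units of the state.
- ctrl.get_obs(): the state, without advancing time (a new reading comes with each control period).
- get_image(name): name is "side" or "top" or "wrist"; returns the picture (400x640x3 uint8, blue, green, red); there is no depth.
- calibration(name): a dict with "fx", "fy", "cx", "cy" (pixels), "view" (4x4, takes a point from world to camera coordinates); the wrist camera has in their place "T_tool_cam" (4x4, takes a point from camera to tool coordinates, whose origin is the TCP and whose axes are the tool frame's). Camera axes: x right, y up, looking along -z (the intrinsics and any distortion apply to the point x, -y, -z); pixel columns grow to the right and rows downward; lengths in mm; the calibration is good to about 2 mm. The wrist camera is an equidistant fisheye: a pixel r from the principal point sees the ray r / f radians off the axis. A picture is of the moment at which its call begins: read the wrist's pose just before it. calibration takes no time and is no camera call.
- ctrl.close_job(): hands the job in, once; it reports no verdict.
The state is a dict: "t": time; "qpos": joint angles; "qvel": joint speeds; "joint_torque": joint torques, N m; "ee_pos": TCP position; "orientation": TCP orientation; "ft_force": force on the tool from outside, world axes, zero at the start; "moment": the same for the moment, N m; "width": finger opening in mm.
Only numpy, scipy, OpenCV 4.12 (cv2) and the standard library are available. Lean on these libraries where they do the work, as an engineer would, in place of code of your own. Each camera call takes 0.05 s, during which the arm holds its last target.

## Task

In the food testing lab, slide the bare steel saucepan across the hob from its white-ringed zone to the middle zone with the orange ring, without lifting it off the glass. Leave it standing centred in the orange ring, let go of it, and leave the blue saucepan where it is.

Things in the scene. Friction and masses are not known exactly. Their poses are not given: they have to be found in the camera images.
- steel_pan: The pan to slide: bare steel saucepan, 132 mm across, 68 mm high, about 0.4 kg, empty. Straight level pale wooden handle, 18 mm wide, 16 mm high, sticking out along the pan's -x from 64 to 176 mm from its middle, its centre line 55 mm above the base. Origin: centre of the underside; z up. Starts on the left or right white-ringed zone, handle pointing to the robot within 35 degrees.
- blue_pan: The pan to leave alone: blue saucepan of the same shape, 132 mm across, 68 mm high, about 0.4 kg, empty. Straight level pale wooden handle, 18 mm wide, 16 mm high, sticking out along the pan's -x from 64 to 176 mm from its middle, its centre line 55 mm above the base. Origin: centre of the underside; z up. Starts on the other white-ringed zone.
- hob_mid (a point): Centre of the hob's middle zone with the orange ring (168 mm across outside, 154 mm inside), on the glass, 30 mm above the worktop. The hob is a fixed flat slab of dark glass with a steel rim, 280 mm deep (its x), 620 mm wide (its y), flush on top; the two white-ringed zones lie 200 mm to either side along this point's y axis. z up.
Not all that is in view belongs to the job. There is more than one size of the steel_pan; the one meant has the size given above.

How it is judged (in metres and radians):
At the end, for the whole second after the job is handed in: The steel pan stands flat and still on the hob glass, its middle within 18 mm of the centre of the orange ring, and the blue pan is within 25 mm of where it started (horizontal distance between steel_pan and hob_mid below 0.018 m and z of steel_pan in the frame of hob_mid below 0.004 m and angle between steel_pan's own z axis and vertical below 0.06 rad and linear speed of steel_pan below 0.02 m/s and distance of blue_pan from where it was at the start of the episode below 0.025 m); the robot touches nothing.
It fails at once if the steel pan is lifted: its base centre more than 12 mm above the glass (z of steel_pan in the frame of hob_mid above 0.012 m).
It fails at once if the steel pan is tipped by more than 12 degrees (angle between steel_pan's own z axis and vertical above 0.21 rad).
It fails at once if the blue pan is moved more than 25 mm (distance of blue_pan from where it was at the start of the episode above 0.025 m).
It also fails if it takes over 35 s, if anything falls off the work surface, if the arm or the gripper's body presses on something with over 40 N, if the wrist force passes 120 N, or if a joint passes its speed limit or range.

## Working session

There is one attempt and no reset: what is moved stays moved. The work goes in short steps, Python scripts to look and compute and a tool call to move; the robot and the scene stay as the last step left them, time stands still between calls to the robot, and variables do not carry over. Pictures are saved under pics/ and viewed, and the job is handed in when it is done.

Besides the shell and the picture viewer there is one more tool, called after "Request:" in YAML: its name, and indented under it one key for each argument. move_arm: Moves the arm, as the interface text tells. Its arguments: {"type":"object","properties":{"rows":{"type":"array"}},"required":["rows"]}

```bash
mkdir -p pics; ls; python3 - <<'E'
from workcell import ctrl,get_image,calibration
import cv2
o=ctrl.get_obs();print(o, ctrl.hold_point_z)
for n in("top","side","wrist"):
    cv2.imwrite(f"pics/{n}0.png",get_image(n));print(n,calibration(n))
E
```

```text
pics
{'t': 0.0, 'qpos': array([ 1.18399275e+00,  4.23802971e-01,  1.63070870e+00, -1.56097598e-05,
        1.08863935e+00, -1.90182058e-02]), 'qvel': array([ 0.00039069,  0.00238824,  0.00046395, -0.00029371, -0.00039333,
        0.00018614]), 'joint_torque': array([-1.55610087e-03, -5.44641745e+01, -2.73656523e+01,  6.43699500e-02,
        2.29716307e-02, -1.48224149e-04]), 'ee_pos': array([224.47531983, 582.63206991, 195.5180487 ]), 'orientation': array([ 0.28736292,  1.55176776, -0.28977618]), 'ft_force': array([0.28846558, 0.29906937, 1.15874111]), 'moment': array([-0.02339544, -0.02555229,  0.00158998]), 'width': 87.42253791565678} 18.700000000000003
top {'fx': 476.65272500841326, 'fy': 476.65272500841326, 'cx': 317.19923176514334, 'cy': 197.72147409003517, 'view': array([[ 5.98239317e-03, -9.99974990e-01,  3.77222947e-03,
        -4.88338887e+01],
       [ 9.96271227e-01,  6.28483364e-03,  8.60473270e-02,
        -5.36084918e+02],
       [-8.60688829e-02,  3.24339474e-03,  9.96283909e-01,
        -1.14670362e+03],
       [ 0.00000000e+00,  0.00000000e+00,  0.00000000e+00,
     
[... 246 characters left out ...]
1,  6.41849935e-01,  7.54693607e-01,
        -6.94737113e+01],
       [-1.61117879e-01, -7.37301733e-01,  6.56069496e-01,
        -9.75542652e+02],
       [ 0.00000000e+00,  0.00000000e+00,  0.00000000e+00,
         1.00000000e+00]])}
wrist {'fx': 309.70691628693146, 'fy': 309.70691628693146, 'cx': 325.7619206498352, 'cy': 192.99410925216398, 'T_tool_cam': array([[-3.42137650e-05,  2.78129905e-01, -9.60543469e-01,
        -1.88797745e+02],
       [ 9.99999772e-01, -6.38459615e-04, -2.20488167e-04,
        -7.79852655e-01],
       [-6.74592566e-04, -9.60543257e-01, -2.78129819e-01,
        -7.58451614e+01],
       [ 0.00000000e+00,  0.00000000e+00,  0.00000000e+00,
         1.00000000e+00]])}
```

View pics/top0.png

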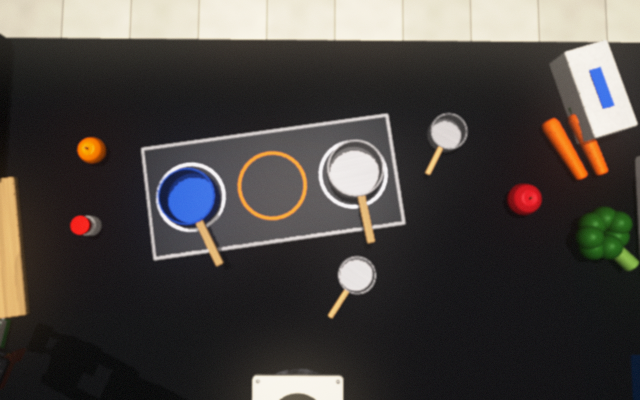

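View pics/side0.png

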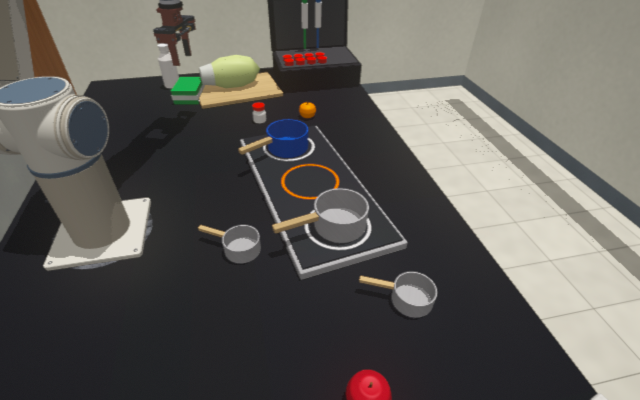

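The top view shows the blue pan on the left zone at about (190,197) and the steel pan on the right zone at about (355,172), with its handle tip at (370,242). The orange ring is at (272,185). The small pans at (357,275) and (447,132) are decoys.

```bash
cat > h.py <<'E'
import numpy as np,cv2
from workcell import ctrl,get_image,calibration
from scipy.spatial.transform import Rotation as R
def ray(n,u,v,z):
    c=calibration(n);V=c["view"];u,v=np.atleast_1d(u).astype(float),np.atleast_1d(v).astype(float)
    d=np.stack([(u-c["cx"])/c["fx"],-(v-c["cy"])/c["fy"],-np.ones_like(u)],-1)@V[:3,:3]
    o=-V[:3,:3].T@V[:3,3]
    return o+d*((z-o[2])/d[:,2])[:,None]
def circ(P):
    A=np.c_[2*P[:,:2],np.ones(len(P))];s=np.linalg.lstsq(A,(P[:,:2]**2).sum(1),rcond=None)[0]
    return s[:2],np.sqrt(s[2]+s[:2]@s[:2])
def blobs(m,amin):
    n,l,s,c=cv2.connectedComponentsWithStats(m.astype(np.uint8))
    return [(s[i],c[i],l==i) for i in range(1,n) if s[i,4]>=amin]
def pts(mask):
    v,u=np.nonzero(mask);return u,v
def measure(n="top",img=None):
    img=get_image(n) if img is None else img
    hsv=cv2.cvtColor(img,cv2.COLOR_BGR2HSV);H,S,V=cv2.split(hsv)
    for s,c,m in blobs((H>5)&(H<22)&(S>60)&(V>90),25):
        if 600>s[0]>130 and 80<s[1]<330: 
            u,v=pts(m);P=ray(n,u,v,93);Q=ray(n,u,v,30)
            mu=P[:,:2].mean(0);w,E=np.linalg.eigh(np.cov((P[:,:2]-mu).T));a=E[:,1]*np.sign(E[0,1])
            t=(P[:,:2]-mu)@a
            print("wood/orange",s,"S",S[m].mean().round(),"mean z93",mu.round(1),"yaw",np.arctan2(a[1],a[0]).round(3),"len",(t.max()-t.min()).round(1),"w",(np.sqrt(12*w)).round(1),"nearend",(mu+a*t.min()).round(1),"ctr from tip",(mu+a*(t.min()+176)).round(1))
            if s[2]>50 and s[3]>50: print("   ring z30:",*circ(Q))
if __name__=="__main__":
    measure(img=cv2.imread("pics/top0.png"))
    img=cv2.imread("pics/top0.png")
    cv2.imwrite("pics/crop0.png",cv2.resize(img[100:310,130:420],None,fx=2.7,fy=2.7,interpolation=cv2.INTER_CUBIC))
E
python3 h.py
```

```text
wood/orange [568 113  41  63 857] S 205.0 mean z93 [ 654.3 -678.5] yaw 0.499 len 159.8 w [ 34.4 152.7] nearend [ 590.7 -713.2] ctr from tip [ 745.3 -629. ]
wood/orange [ 542  117   46   63 1106] S 226.0 mean z93 [ 652.4 -621.7] yaw 0.515 len 159.9 w [ 39.1 155.1] nearend [ 579.3 -663.1] ctr from tip [ 732.4 -576.4]
wood/orange [425 146  19  29 218] S 119.0 mean z93 [ 619.5 -315.5] yaw -0.472 len 73.0 w [16.3 72.3] nearend [ 586.5 -298.6] ctr from tip [ 743.3 -378.6]
wood/orange [ 236  150   72   71 1183] S 153.0 mean z93 [558.9  59.4] yaw 0.837 len 164.9 w [185.7 187.6] nearend [504.1  -1.4] ctr from tip [622.  129.4]
   ring z30: [566.35430714  65.69249154] 80.54424333034068
wood/orange [357 195  19  49 453] S 115.0 mean z93 [ 482.  -157.4] yaw 0.21 len 111.2 w [ 21.7 111.4] nearend [ 427.5 -169.1] ctr from tip [ 599.6 -132.3]
wood/orange [196 221  27  46 446] S 117.0 mean z93 [424.6 200.9] yaw 0.472 len 109.9 w [ 21.1 109.3] nearend [375.8 176. ] ctr from tip [532.6 256. ]
wood/orange [328 289  22  30 226] S 120.0 mean z93 [290.2 -93.5] yaw -0.574 len 72.8 w [15.8 72.1] nearend [259.4 -73.5] ctr from tip [ 407.1 -169.1]
```

```bash
python3 - <<'E'
from h import *
img=cv2.imread("pics/top0.png")
hsv=cv2.cvtColor(img,cv2.COLOR_BGR2HSV)
roi=hsv[125:215,310:395]
# bright, unsaturated inner floor of steel pan & outer ring
m=np.zeros(img.shape[:2],bool);m[125:215,310:395]=(roi[...,2]>185)&(roi[...,1]<40)
for s,c,b in blobs(m,60):
    cn=max(cv2.findContours(b.astype(np.uint8),0,1)[0],key=cv2.contourArea)[:,0]
    print(s,c,[ (z,circ(ray("top",cn[:,0],cn[:,1],z))) for z in(32,98)])
E
```

```text
[387 125   8  46  98] [391.13265306 145.57142857] [(32, (array([ 653.85335075, -167.05283022]), np.float64(69.18727190544972))), (98, (array([ 641.4053692 , -159.90320521]), np.float64(65.23971260483353)))]
[319 141  39  68 375] [331.552      177.52266667] [(32, (array([ 595.3950163 , -131.71765006]), np.float64(80.10890868595938))), (98, (array([ 586.2824422 , -126.58411435]), np.float64(75.53820284897859)))]
[ 328  151   51   45 1749] [353.75757576 172.90909091] [(32, (array([ 597.68277628, -133.26521486]), np.float64(57.54565193734305))), (98, (array([ 588.43967141, -128.04338107]), np.float64(54.26231864124958)))]
[367 151  21  54 211] [380.55924171 181.47867299] [(32, (array([ 594.63851674, -136.88031868]), np.float64(76.31395021761175))), (98, (array([ 585.5691056 , -131.45222098]), np.float64(71.95977009676614)))]
```

View pics/crop0.png

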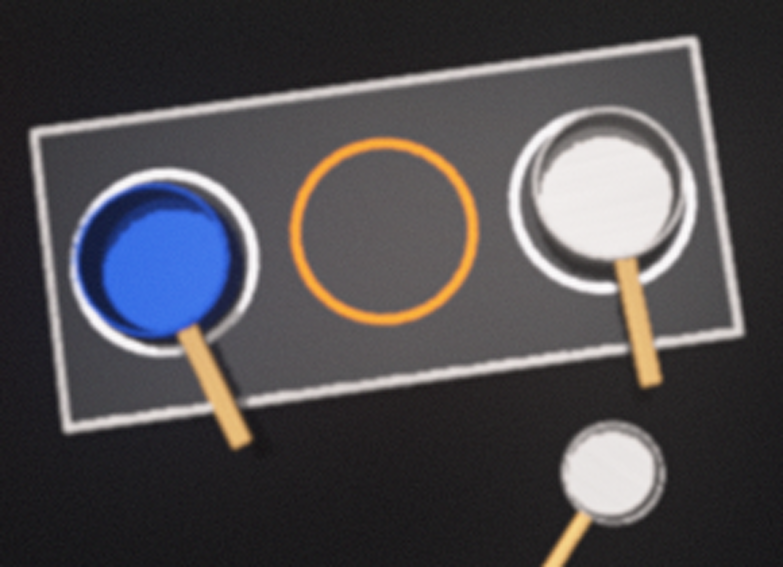

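```bash
python3 - <<'E'
from h import *
o=ctrl.get_obs();M=R.from_rotvec(o["orientation"]).as_matrix();print(M.round(3))
y=M[:,1];a=np.arctan2(y[1],y[0])
for k in(0,1):
    print("turn to jaw perp",(0.21+np.pi/2-a+k*np.pi+np.pi)%(2*np.pi)-np.pi)
print(np.array([496.9,-154.2,66])-o["ee_pos"], o["qpos"])
c=np.array(o["qpos"]);
E
```

```text
[[-0.     0.36   0.933]
 [-0.001  0.933 -0.36 ]
 [-1.    -0.001 -0.   ]]
turn to jaw perp 0.577778889670308
turn to jaw perp -2.5638137639194856
[ 272.36607894 -736.99098535 -129.67824948] [ 1.18399403e+00  4.23687962e-01  1.63048362e+00  7.62733694e-07
  1.08859756e+00 -1.90237440e-02]
```

Request:
move_arm:
  rows:
    - [20,-55,0,0.05,-1]
    - [40,-110,0,0.1,-1]
    - [60,-165,0,0.15,-1]
    - [80,-220,0,0.2,-1]
    - [100,-275,0,0.25,-1]
    - [122,-330,0,0.3,-1]
    - [142,-385,0,0.35,-1]
    - [163,-440,0,0.4,-1]
    - [183,-495,0,0.45,-1]
    - [203,-550,0,0.5,-1]
    - [224,-605,0,0.55,-1]
    - [244,-660,0,0.578,-1]

```text
t: 1.65
ee_pos: [468.9, -79.2, 195.8]
orientation: [-0.167, 1.564, 0.165]
ft_force: [1.4, 1.0, 1.0]
width: 87.4
```

Request:
move_arm:
  rows:
    - [14,-38,-10,0,-1]
    - [28,-75,-40,0,-1]
    - [28,-75,-50,0,-1]
    - [28,-75,-50,0,-1]

```text
t: 2.15
ee_pos: [495.7, -153.6, 144.8]
orientation: [-0.165, 1.567, 0.166]
ft_force: [-0.6, 0.4, 1.1]
width: 87.6
```

```bash
python3 - <<'E'
from h import *
o=ctrl.get_obs();M=R.from_rotvec(o["orientation"]).as_matrix();print(o["ee_pos"],np.arctan2(M[1,1],M[0,1])-np.pi/2,o["qpos"])
img=get_image("wrist");cv2.imwrite("pics/w1.png",img)
c=calibration("wrist");T=c["T_tool_cam"]
hsv=cv2.cvtColor(img,cv2.COLOR_BGR2HSV);H,S,V=cv2.split(hsv)
for s,cc,m in blobs((H>5)&(H<22)&(S>60)&(V>60),200):
    u,v=pts(m);dx=u-c["cx"];dy=v-c["cy"];r=np.hypot(dx,dy);th=r/c["fx"]
    d=np.stack([np.sin(th)*dx/r,-np.sin(th)*dy/r,-np.cos(th)],-1)
    W=M@T[:3,:3]
    d=d@W.T;p=M@T[:3,3]+o["ee_pos"]
    P=p+d*((93-p[2])/d[:,2])[:,None]
    mu=P[:,:2].mean(0);w,E=np.linalg.eigh(np.cov((P[:,:2]-mu).T));a=E[:,1]*np.sign(E[0,1]);t=(P[:,:2]-mu)@a
    print(s,mu.round(1),"yaw",np.arctan2(a[1],a[0]).round(3),"len",np.ptp(t).round(1),(np.sqrt(12*w)).round(1),"near",(mu+a*t.min()).round(1))
    n=np.array([-a[1],a[0]]);print("   lateral offset of handle line from TCP",(mu-o["ee_pos"][:2])@n)
E
```

```text
[ 495.73215676 -153.59212498  144.82738959] 0.2105140642622214 [-3.22987442e-01  3.40499456e-01  1.90161838e+00 -7.75002304e-04
  9.01477909e-01 -2.10381688e+00]
[402   0  30  18 307] [ 324.2 -119. ] yaw -0.785 len 26.8 [10.6 22.4] near [ 312.8 -107.6]
   lateral offset of handle line from TCP -96.81300905431512
[ 313  115   26   90 1932] [ 459.8 -162.3] yaw 0.205 len 71.9 [18.4 66.7] near [ 428.2 -168.9]
   lateral offset of handle line from TCP -1.2078637070604563
[609 156  21  88 902] [423.2 187.4] yaw 0.519 len 118.8 [ 36.6 116.4] near [376.5 160.8]
   lateral offset of handle line from TCP 332.097384662433
[   0  171   42   95 1979] [ 620.7 -551.8] yaw 0.185 len 134.6 [ 87.3 118.2] near [ 547.  -565.6]
   lateral offset of handle line from TCP -414.3812157546698
[314 206  24  43 240] [ 520.  -149.9] yaw 0.201 len 38.4 [28.1 38.3] near [ 500.2 -154. ]
   lateral offset of handle line from TCP -1.2659937556828493
[434 209 114  47 954] [487.4   8.4] yaw -1.422 len 139.5 [ 44.8 132. ] near [475.9  84.8]
   lateral offset of handle line from TCP 15.865955453849976
[157 272  27  52 634] [ 635.8 -293.5] yaw -0.148 len 73.4 [24.8 76.5] near [ 599.2 -288. ]
   lateral offset of handle line from TCP -117.7230619771633
[469 272  26  52 654] [565.2  29.5] yaw 0.575 len 74.8 [24.4 76.2] near [535.    9.9]
   lateral offset of handle line from TCP 115.80964499229617
[ 302  319  255   44 2687] [639.5   8.4] yaw -1.336 len 323.7 [ 21.5 316.4] near [600.3 172.6]
   lateral offset of handle line from TCP 177.43178461402408
```

View pics/w1.png

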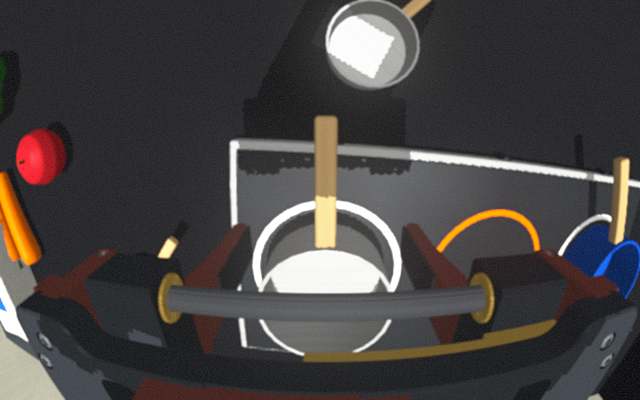

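The wrist view has the handle centred between the open fingers, at about (325,180). Its tip works out to (428,-169), which agrees with the top view to 1 mm. I'll descend and close.

Request:
move_arm:
  rows:
    - [1,-1,-30,0,-1]
    - [1,-1,-60,0,-1]
    - [1,-1,-79,0,-1]
    - [1,-1,-79,0,-1]
    - [1,-1,-79,0,0.3]
    - [1,-1,-79,0,1]
    - [1,-1,-79,0,1]
    - [1,-1,-79,0,1]
    - [1,-1,-79,0,1]
    - [1,-1,-79,0,1]

```text
t: 3.45
ee_pos: [497.3, -154.4, 66.6]
orientation: [-0.166, 1.565, 0.166]
ft_force: [-0.4, -0.5, 0.4]
width: 31.4
```

```bash
python3 - <<'E'
from h import *
o=ctrl.get_obs();print(o)
img=get_image("side");cv2.imwrite("pics/s1.png",img[100:300,180:440].repeat(3,0).repeat(3,1))
E
```

```text
{'t': 3.45, 'qpos': array([-3.23553201e-01,  4.67976022e-01,  1.94091369e+00, -9.51679009e-04,
        7.33236506e-01, -2.10492336e+00]), 'qvel': array([-0.00090631,  0.00040554,  0.00040001, -0.00078634, -0.00033921,
       -0.00019416]), 'joint_torque': array([ 3.12542790e-03, -4.83058405e+01, -1.85336244e+01, -3.50008579e-02,
        5.80161775e-02,  2.05388742e-04]), 'ee_pos': array([ 497.25861379, -154.42394008,   66.61532886]), 'orientation': array([-0.16618214,  1.56517384,  0.16562009]), 'ft_force': array([-0.37571653, -0.50924495,  0.44569676]), 'moment': array([0.049682  , 0.00975309, 0.00521379]), 'width': 31.375799084477755}
```

View pics/s1.png

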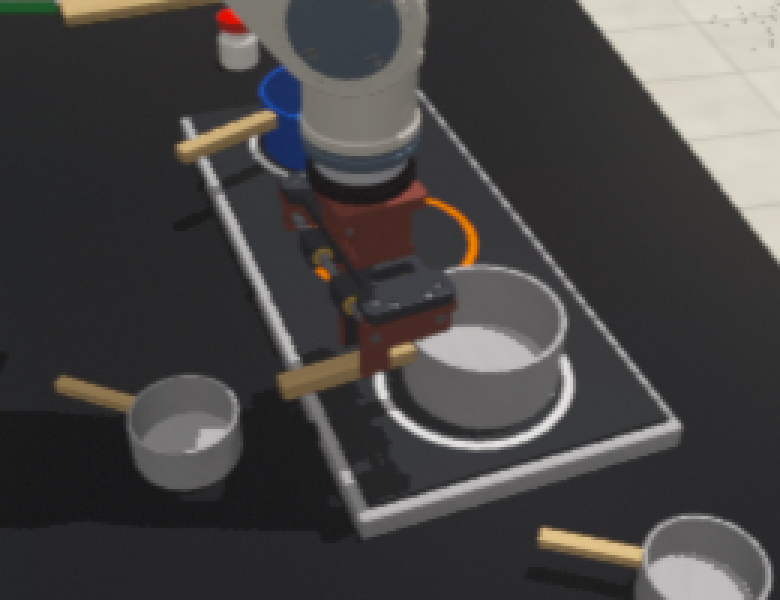

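Side view: the fingers straddle the handle at about (395,360), but the opening is still 31 mm and the handle is 18 mm wide. They need more time to close.

Request:
move_arm:
  rows:
    - [0,0,0,0,1]
    - [0,0,0,0,1]
    - [0,0,0,0,1]
    - [0,0,0,0,1]
    - [0,0,0,0,1]
    - [0,0,0,0,1]

```text
t: 4.25
ee_pos: [497.7, -154.6, 66.8]
orientation: [-0.166, 1.564, 0.165]
ft_force: [0.9, 0.5, 6.0]
width: 0.3
```

The fingers shut to 0.3 mm, so the handle isn't between the pads. I'll look before moving anything.

```bash
python3 - <<'E'
from h import *
img=get_image("side");cv2.imwrite("pics/s2.png",cv2.resize(img[130:260,240:400],None,fx=4.6,fy=4.6,interpolation=2))
cv2.imwrite("pics/w2.png",get_image("wrist"))
i=get_image("top");cv2.imwrite("pics/t2.png",cv2.resize(i[100:310,130:420],None,fx=2.7,fy=2.7))
print(ctrl.get_obs())
E
```

```text
{'t': 4.4, 'qpos': array([-3.23550744e-01,  4.67733264e-01,  1.94053327e+00, -1.04159498e-03,
        7.33085433e-01, -2.10484864e+00]), 'qvel': array([-1.09086151e-03, -9.14036848e-05, -1.25109460e-03,  2.11151492e-03,
        1.56695758e-03,  1.09209426e-03]), 'joint_torque': array([ 6.35878975e-02, -4.54140365e+01, -1.70577425e+01, -1.39804758e-02,
        7.76192313e-02, -5.71905930e-04]), 'ee_pos': array([ 497.62715213, -154.56746283,   66.84325162]), 'orientation': array([-0.1664587 ,  1.56449451,  0.16530388]), 'ft_force': array([-0.37613146, -0.40430724,  5.70315993]), 'moment': array([ 0.02497539, -0.02290829,  0.04572364]), 'width': 0.5537602486186919}
```

View pics/s2.png

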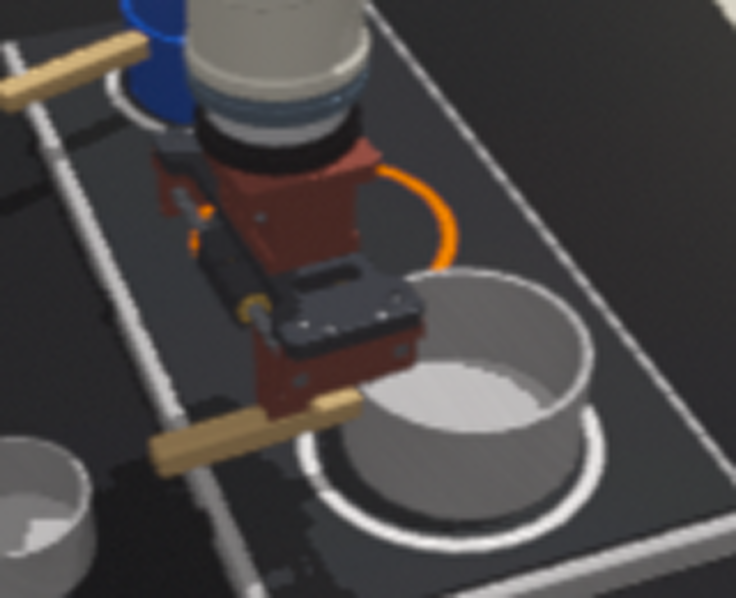

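View pics/w2.png

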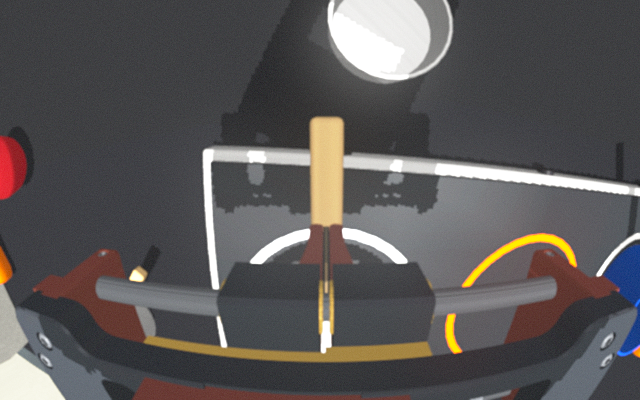

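View pics/t2.png

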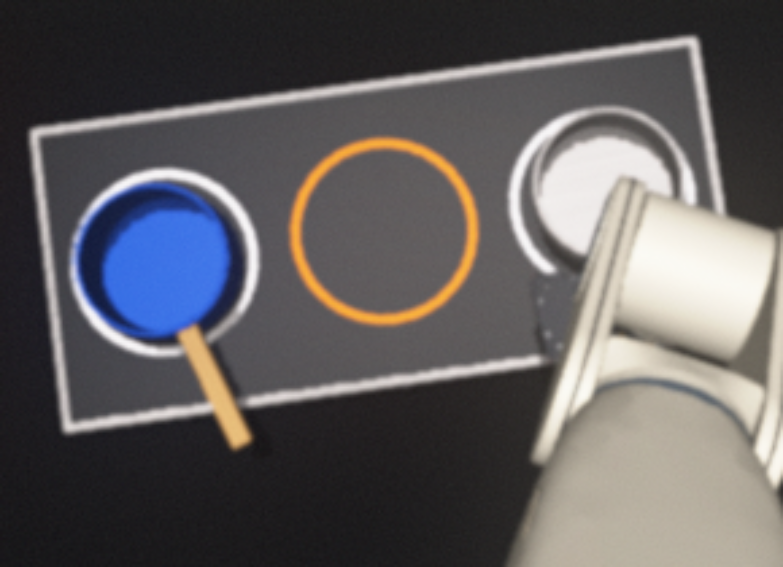

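```bash
python3 - <<'E'
from h import *
def proj(n,p):
    c=calibration(n);q=c["view"]@np.r_[p,1];return np.array([c["cx"]-c["fx"]*q[0]/q[2],c["cy"]+c["fy"]*q[1]/q[2]])
f=lambda p:(proj("side",p)-[240,130])*4.6
e=ctrl.get_obs()["ee_pos"]
a=np.array([np.cos(.21),np.sin(.21)])
for z in(67,77,87,97): print("tool axis",z,f(np.r_[e[:2],z]).round())
tip=np.array([428,-169.])
for z in(77,93):print("handle tip",z,f(np.r_[tip,z]).round(),"at tcp",f(np.r_[tip+70*a,z]).round())
print("pan rim pts z98",[f(np.r_[np.array([599.6,-132.3])+66*np.array([np.cos(t),np.sin(t)]),98]).round() for t in(0,1.57,3.14,4.71)])
print("ring",[f(np.r_[np.array([566.4,65.7])+80.5*np.array([np.cos(t),np.sin(t)]),30]).round() for t in(0,1.57,3.14,4.71)])
E
```

```text
tool axis 67 [279. 440.]
tool axis 77 [279. 426.]
tool axis 87 [278. 412.]
tool axis 97 [278. 397.]
handle tip 77 [149. 465.] at tcp [276. 426.]
handle tip 93 [147. 442.] at tcp [276. 403.]
pan rim pts z98 [array([578., 324.]), array([428., 265.]), array([337., 358.]), array([495., 425.])]
ring [array([442., 213.]), array([294., 158.]), array([194., 245.]), array([347., 308.])]
```

```bash
python3 - <<'E'
from h import *
c=calibration("wrist");T=c["T_tool_cam"]
img=cv2.imread("pics/w2.png");cv2.imwrite("pics/w2c.png",cv2.resize(img[100:300,220:430],None,fx=3,fy=3,interpolation=2))
def dirs(u,v):
    dx=u-c["cx"];dy=v-c["cy"];r=np.hypot(dx,dy);th=r/c["fx"]
    return T[:3,:3]@np.array([np.sin(th)*dx/r,-np.sin(th)*dy/r,-np.cos(th)])
for v in(220,225,230,235,240,250):
    d=dirs(326,v);print(v,[(z,(T[:3,3]+d*((z-T[2,3])/d[2])).round(1)) for z in(-10,0)])
def pw(p):
    q=np.linalg.inv(T)@np.r_[p,1];n=np.hypot(q[0],q[1]);th=np.arctan2(n,-q[2]);return c["cx"]+c["fx"]*th*q[0]/n,c["cy"]-c["fx"]*th*q[1]/n
print("expected tip px",pw([0,0.,-10]),pw([0,0,0]),pw([-26,0,-10]))
E
```

```text
220 [(-10, array([-17.3,  -0.6, -10. ])), (0, array([ 8.6, -0.6,  0. ]))]
225 [(-10, array([-25.2,  -0.6, -10. ])), (0, array([-0.5, -0.6,  0. ]))]
230 [(-10, array([-32.5,  -0.7, -10. ])), (0, array([-8.9, -0.6,  0. ]))]
235 [(-10, array([-39.3,  -0.7, -10. ])), (0, array([-16.7,  -0.6,   0. ]))]
240 [(-10, array([-45.6,  -0.7, -10. ])), (0, array([-24. ,  -0.6,   0. ]))]
250 [(-10, array([-56.9,  -0.7, -10. ])), (0, array([-37. ,  -0.6,   0. ]))]
expected tip px (np.float64(326.9873018957083), np.float64(210.33672545693827)) (np.float64(326.9572396982579), np.float64(224.69134223743876)) (np.float64(327.14383692852374), np.float64(225.52231082272237))
```

View pics/w2c.png

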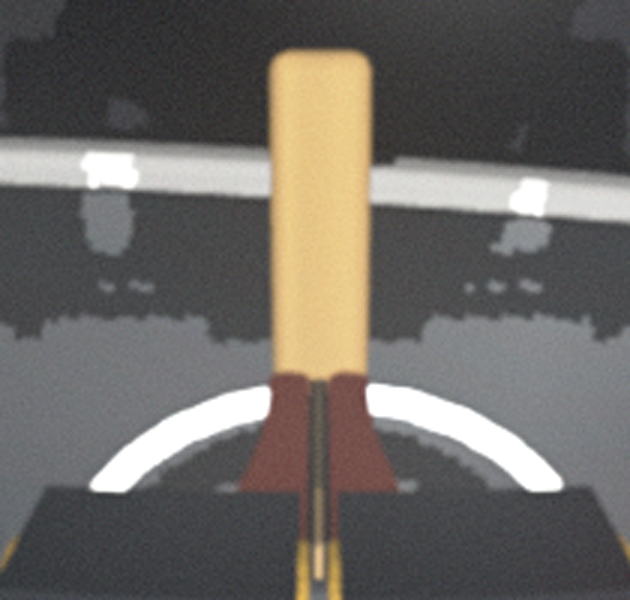

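All three views show the shut fingertips resting on top of the handle at about z 92, while the TCP reads 67. So the tips sit roughly 25 mm higher than reported. I'll raise, reopen and check that before going lower.

Request:
move_arm:
  rows:
    - [0,0,20,0,1]
    - [0,0,50,0,1]
    - [0,0,50,0,1]

```text
t: 4.78
ee_pos: [498.8, -155.0, 118.3]
orientation: [-0.168, 1.562, 0.164]
ft_force: [-0.1, 0.7, -0.5]
width: 0.4
```

```bash
python3 - <<'E'
from h import *
o=ctrl.get_obs();print(o["ee_pos"],o["ft_force"],o["width"])
img=get_image("side");cv2.imwrite("pics/s3.png",cv2.resize(img[130:260,240:400],None,fx=4.6,fy=4.6,interpolation=2))
def proj(n,p):
    c=calibration(n);q=c["view"]@np.r_[p,1];return np.array([c["cx"]-c["fx"]*q[0]/q[2],c["cy"]+c["fy"]*q[1]/q[2]])
e=o["ee_pos"]
for dz in(0,10,20,30,40):print(dz,((proj("side",e+[0,0,dz])-[240,130])*4.6).round())
E
```

```text
[ 498.77020987 -154.96664604  118.25829337] [-0.12297682  0.66435705 -0.51788438] 0.4362072484544508
0 [280. 366.]
10 [280. 351.]
20 [279. 336.]
30 [279. 321.]
40 [279. 305.]
```

View pics/s3.png

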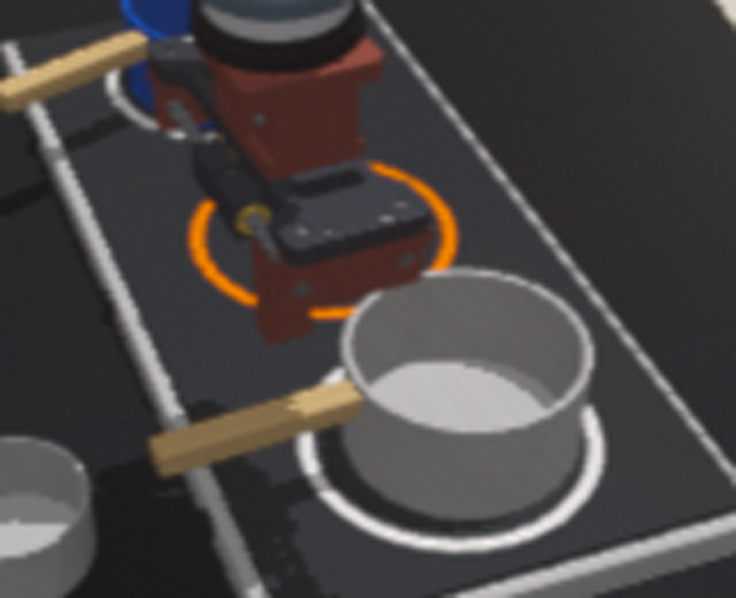

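The lifted view confirms it: the shut tips, at about (280,340), sit some 25 mm above the reported TCP. I'll open the fingers, then grasp at TCP z of about 41.

Request:
move_arm:
  rows:
    - [-1,1,0,0,-1]
    - [-1,1,0,0,-1]
    - [-1,1,0,0,-1]
    - [-1,1,0,0,-1]
    - [-1,1,0,0,-1]
    - [-1,1,0,0,-1]
    - [-1,1,0,0,-1]
    - [-1,1,0,0,-1]
    - [-1,1,0,0,-1]
    - [-1,1,0,0,-1]

```text
t: 6.08
ee_pos: [496.9, -153.7, 117.1]
orientation: [-0.167, 1.563, 0.165]
ft_force: [-0.1, 0.4, 0.4]
width: 87.7
```

Request:
move_arm:
  rows:
    - [0,0,-25,0,-1]
    - [0,0,-50,0,-1]
    - [0,0,-66,0,-1]
    - [0,0,-76,0,-1]
    - [0,0,-76,0,-1]

```text
t: 6.7
ee_pos: [496.6, -153.6, 40.7]
orientation: [-0.167, 1.564, 0.165]
ft_force: [-0.2, 0.1, -0.2]
width: 88.0
```

Request:
move_arm:
  rows:
    - [0,0,0,0,1]
    - [0,0,0,0,1]
    - [0,0,0,0,1]
    - [0,0,0,0,1]
    - [0,0,0,0,1]
    - [0,0,0,0,1]
    - [0,0,0,0,1]
    - [0,0,0,0,1]
    - [0,0,0,0,1]
    - [0,0,0,0,1]
    - [0,0,0,0,1]
    - [0,0,0,0,1]

```text
t: 8.2
ee_pos: [496.7, -153.6, 40.7]
orientation: [-0.167, 1.564, 0.165]
ft_force: [0.5, -1.6, -1.4]
width: 18.1
```

```bash
python3 - <<'E'
from h import *
o=ctrl.get_obs();print(o["ee_pos"],o["ft_force"],o["moment"],o["width"])
img=get_image("side");cv2.imwrite("pics/s4.png",cv2.resize(img[130:260,240:400],None,fx=4.6,fy=4.6,interpolation=2))
E
```

```text
[ 496.65541663 -153.63525698   40.69040201] [ 0.45538447 -1.60736499 -1.40385773] [-0.22979504 -0.03235272 -0.19140323] 18.080188196629486
```

View pics/s4.png

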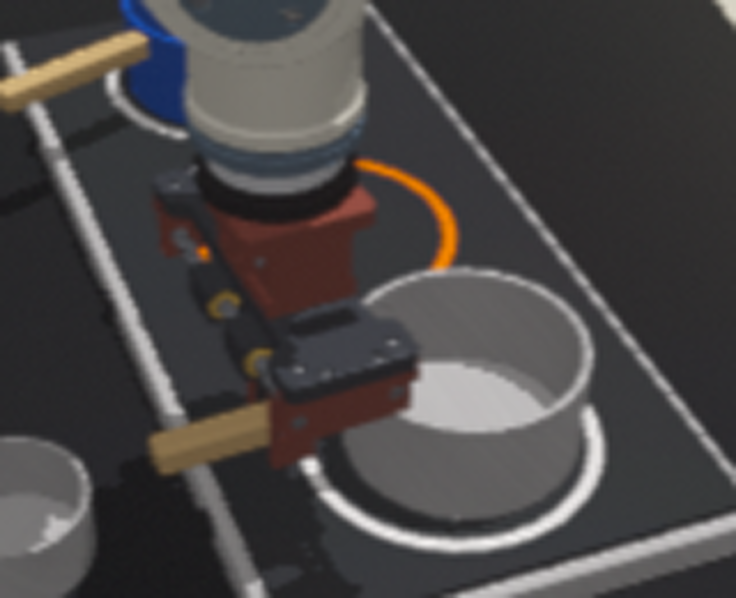

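The handle is gripped at an 18.1 mm opening, and the pan is still flat in its ring. Next I'll slide it by (-33, +198), starting with the first half.

Request:
move_arm:
  rows:
    - [-1,6,0,0,1]
    - [-3,18,0,0,1]
    - [-5,32,0,0,1]
    - [-8,46,0,0,1]
    - [-10,60,0,0,1]
    - [-12,74,0,0,1]
    - [-15,88,0,0,1]
    - [-17,100,0,0,1]
    - [-17,100,0,0,1]

```text
t: 9.38
ee_pos: [479.2, -52.6, 40.7]
orientation: [-0.168, 1.565, 0.167]
ft_force: [-0.8, 2.1, 0.2]
width: 17.6
```

```bash
python3 - <<'E'
from h import *
o=ctrl.get_obs();print(o["ee_pos"],o["orientation"],o["ft_force"],o["moment"],o["width"])
img=get_image("side");cv2.imwrite("pics/s5.png",cv2.resize(img[100:260,220:420],None,fx=3.7,fy=3.7,interpolation=2))
E
```

```text
[479.194872   -52.55334849  40.66900847] [-0.16789632  1.56479413  0.16698605] [-0.75029882  2.05467281  0.2340171 ] [0.39079844 0.13344225 0.19613653] 17.620012011305665
```

View pics/s5.png

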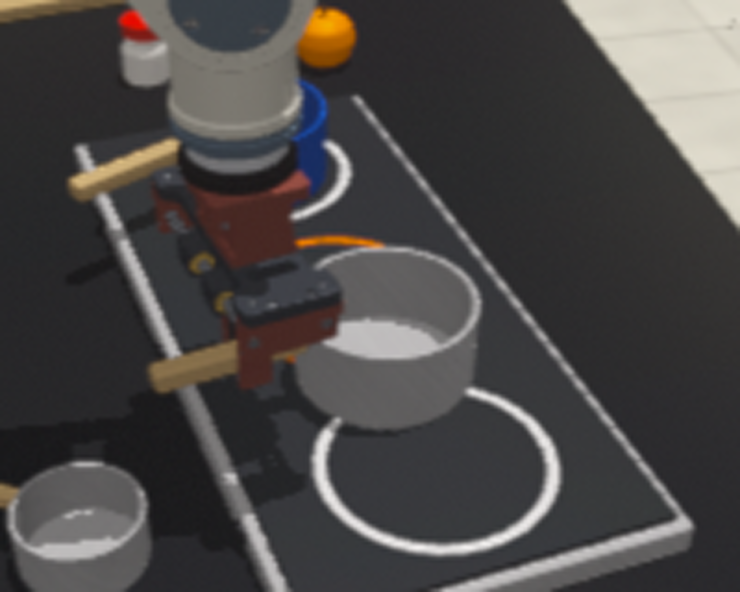

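The pan is flat and follows the hand. Now the second half.

Request:
move_arm:
  rows:
    - [-1,6,0,0,1]
    - [-3,18,0,0,1]
    - [-5,32,0,0,1]
    - [-8,46,0,0,1]
    - [-10,60,0,0,1]
    - [-12,74,0,0,1]
    - [-14,86,0,0,1]
    - [-15,93,0,0,1]
    - [-15.5,97,0,0,1]
    - [-15.5,97,0,0,1]

```text
t: 10.68
ee_pos: [463.8, 44.3, 40.7]
orientation: [-0.168, 1.565, 0.167]
ft_force: [-0.0, 1.6, -1.0]
width: 17.6
```

```bash
python3 - <<'E'
from h import *
o=ctrl.get_obs();print(o["ee_pos"],o["orientation"],o["ft_force"],o["moment"],o["width"])
i=get_image("top");cv2.imwrite("pics/t6raw.png",i);cv2.imwrite("pics/t6.png",cv2.resize(i[100:310,130:420],None,fx=2.7,fy=2.7))
E
```

```text
[463.80748444  44.30713643  40.67976826] [-0.16801318  1.56473381  0.16721959] [-0.04377248  1.56246421 -1.02537808] [ 0.17734785 -0.02835227  0.0305717 ] 17.567785079972897
```

View pics/t6.png

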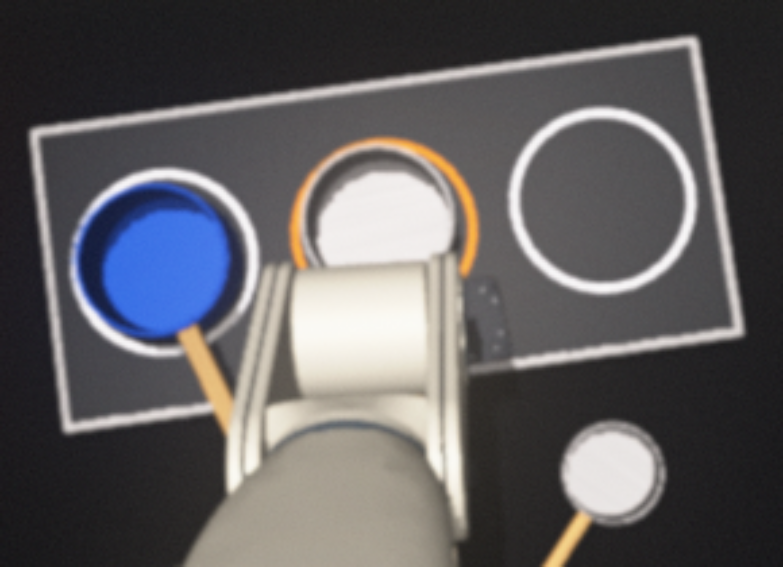

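The pan looks centred in the orange ring; the rim at z 98 is offset by parallax. I'll release, rise and move clear to measure.

Request:
move_arm:
  rows:
    - [0,0,0,0,-0.5]
    - [0,0,0,0,-1]
    - [0,0,0,0,-1]
    - [0,0,0,0,-1]
    - [0,0,0,0,-1]
    - [0,0,0,0,-1]
    - [0,0,0,0,-1]
    - [0,0,0,0,-1]
    - [0,0,30,0,-1]
    - [0,0,80,0,-1]
    - [0,0,130,0,-1]
    - [0,0,170,0,-1]

```text
t: 12.22
ee_pos: [464.0, 44.2, 212.8]
orientation: [-0.168, 1.563, 0.167]
ft_force: [-0.1, 0.3, -0.5]
width: 87.3
```

Request:
move_arm:
  rows:
    - [0,-50,0,0,-1]
    - [-10,-100,0,0,-1]
    - [-20,-150,0,0,-1]
    - [-30,-200,0,0,-1]
    - [-30,-250,0,0,-1]
    - [-30,-300,0,0,-1]
    - [-30,-300,0,0,-1]

```text
t: 13.1
ee_pos: [433.9, -258.6, 212.7]
orientation: [-0.166, 1.563, 0.164]
ft_force: [0.2, -0.6, 0.5]
width: 87.8
```

```bash
python3 - <<'E'
from h import *
o=ctrl.get_obs();print(o["t"],o["ee_pos"],o["ft_force"],o["width"])
i=get_image("top");cv2.imwrite("pics/t7raw.png",i);cv2.imwrite("pics/t7.png",cv2.resize(i[100:310,130:420],None,fx=2.7,fy=2.7))
measure(img=i)
hsv=cv2.cvtColor(i,cv2.COLOR_BGR2HSV);H,S,V=cv2.split(hsv)
# ring pixels whole (all fragments) in ring box
m=(H>5)&(H<22)&(S>130)&(V>90);m[:145]=0;m[225:]=0;m[:,:230]=0;m[:,312:]=0
u,v=pts(m);P=ray("top",u,v,30);print("ring",circ(P),len(u))
m=np.zeros(m.shape,bool);m[140:225,235:315]=(V[140:225,235:315]>185)&(S[140:225,235:315]<40)
for s,c,b in blobs(m,300):
    cn=max(cv2.findContours(b.astype(np.uint8),0,1)[0],key=cv2.contourArea)[:,0]
    print("floor",s,circ(ray("top",cn[:,0],cn[:,1],32)))
E
```

```text
13.1 [ 433.87156299 -258.619697    212.71452502] [ 0.2418889  -0.55869834  0.47463772] 87.83826964045534
wood/orange [568 113  41  63 852] S 206.0 mean z93 [ 654.1 -678.7] yaw 0.498 len 159.6 w [ 34.3 152.6] nearend [ 590.7 -713.1] ctr from tip [ 745.4 -629.1]
wood/orange [ 542  117   46   63 1109] S 226.0 mean z93 [ 652.5 -621.7] yaw 0.515 len 159.9 w [ 39.2 155.2] nearend [ 579.3 -663.2] ctr from tip [ 732.5 -576.5]
wood/orange [425 146  19  29 218] S 120.0 mean z93 [ 619.5 -315.5] yaw -0.472 len 73.0 w [16.3 72.3] nearend [ 586.5 -298.6] ctr from tip [ 743.3 -378.6]
wood/orange [ 236  150   72  108 1447] S 134.0 mean z93 [522.2  50.5] yaw 0.111 len 249.4 w [162.9 234.1] nearend [393.8  36.1] ctr from tip [568.7  55.7]
   ring z30: [539.1306596   59.84244275] 87.95100034681474
wood/orange [196 220  27  47 445] S 117.0 mean z93 [424.7 201. ] yaw 0.471 len 109.9 w [ 21.  109.7] nearend [375.8 176.1] ctr from tip [532.7 255.9]
wood/orange [328 289  22  30 225] S 120.0 mean z93 [290.3 -93.6] yaw -0.573 len 72.8 w [15.7 72.2] nearend [259.3 -73.6] ctr from tip [ 407.2 -169.1]
ring (array([567.30488712,  66.16790046]), np.float64(80.86029705015109)) 638
floor [ 247  164   51   46 1793] (array([563.44158615,  65.20919043]), np.float64(58.225738618855594))
```

View pics/t7.png

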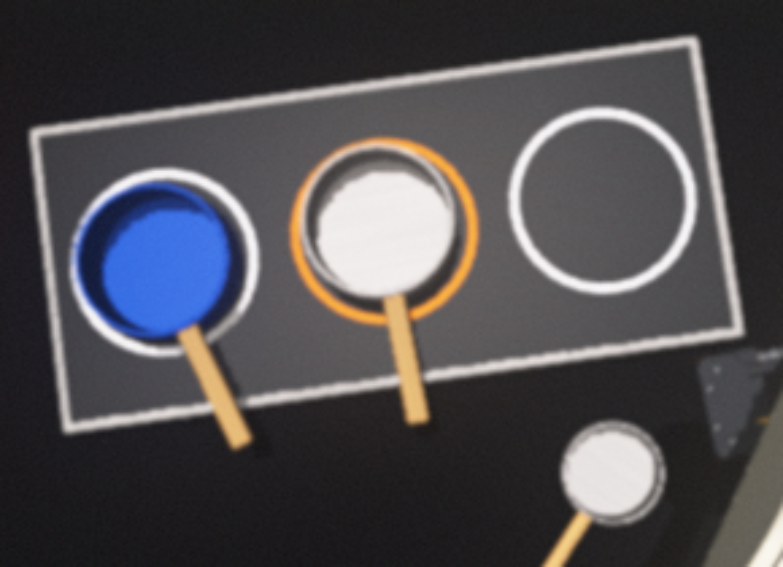

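The picture shows the steel pan inside the orange ring and the blue pan where it started. The pan floor measures (563,65) against the ring centre at (567,66), and the arm is clear. I'm handing the job in.

```bash
python3 -c "
from workcell import ctrl
print(ctrl.close_job())"
```

```text
the job is handed in; nothing more can be done
None
```

I gripped the steel pan's handle, slid it about 200 mm across the glass into the orange ring, let go and moved the arm clear. I handed the job in at about 13 s of the 35 s allowed. The hand-in gives no verdict.

**Last checks (top camera):**
- **Steel pan:** its middle is about 4 mm from the ring centre, against a limit of 18 mm. That comes from the pan's floor at (563, 65) and the ring at (567, 66). The handle measurement plus the slide distance puts the pan within about 1 mm.
- **Blue pan:** its handle measures within about 0.1 mm of where it started.
- **Lift and tilt:** I only judged these by eye. The pan looked flat in the side view halfway through the slide, tool height held at 40.7 mm, and wrist forces read during the slide were about 2 N.
- **Release:** gripper open (88 mm) and contact forces near zero.

**What went wrong:** my first grasp missed. The fingers shut on top of the handle with about 6 N and did not visibly move the pan. All three views showed the fingertips about 25 mm higher than the reported tool position, so I reopened and grasped 26 mm lower. That closed to 18.1 mm, matching the 18 mm handle. I did not find out why the reported height was off.

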